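# Zero the bench comparator on the master block, then gauge the microscope spacer

### The arm

A 6-joint arm with a two-finger parallel gripper is mounted at the origin on the work surface. World frame = base frame: x ahead of the robot, y to its left, z up, the work surface at z = 0. Lengths are in mm, angles in rad, forces in N, time in s.
With the tool pointing down it reaches from about 275 to 750 mm from the base axis. Payload 10.2 kg.
Tool frame: the origin (TCP) lies midway between the tips of the shut fingers; the grasp point (between the pads) lies 19 mm behind it; z points along the fingers, y is the line along which they close (so a half turn about z gives the same grasp; the last joint's range is limited). The gripper opens to 85 mm and grips with 20 to 120 N. Pads are 22 mm wide; open, the fingers measure 114 mm over their backs; the gripper's body (76 mm by 85 mm) begins 54 mm behind the grasp point. The pads swing forward as they close: fully open they stand 13 mm farther back than shut.
Start: joints at [-1.357, 0.313, 1.498, -0, 1.331, -0.223], TCP at [222.086, -475.719, 210.894] pointing down, gripper open.
Joint ranges: [-2.94, 2.94], [-0.97, 2.17], [0.19, 2.56], [-1.23, 4.37], [0.02, 3.11], [-2.88, 2.88]. Speed limits (rad/s): [2.39, 2.39, 3.01, 3.14, 3.14, 3.14].

### API

Orientations are given as a unit quaternion [w, x, y, z].
In Python, from rig import ctrl gives the robot as it stands.
- The arm moves only by the tool send_rows, never from a script. Its argument "targets" is a list of rows, each a list of 7 numbers: the closure, from -1 (fully open) to 1 (shut), so that 0 is half open, then the shift along the tool's x, y, z in m, then the turn, a rotation vector about the tool's x, y, z in rad. In form: [[claw, dx, dy, dz, ax, ay, az], ...]. A call has exactly 10 rows; each row shifts and turns the commanded pose from where the row before left it, along the tool's axes as they then stand; what a row does not reach is not made up. A row lasts 1/8 s, in which the tool goes at most 62.5 mm and 10.7 degrees, less where a joint would pass 70% of its speed; a pose out of reach is approached as far as the arm can. A call with a gripper value outside its range is refused whole. The fingers move at their own pace and stop on an object; "squeeze" is the grip in N (left out, the last holds). Time passes only in rows, so rows that do not move let the fingers close, or fill a call up. It gives the time, the measured TCP pose, the force, the opening and the grip force at its end, in the units of the state.
- ctrl.sense(): the state, without advancing time (a new reading comes with each control period).
- ctrl.capture(name): name is "scene" or "top"; returns a dict with "img" (400x640x3 uint8, red, green, blue), "camera_matrix" (3x3 intrinsics, pixels), "R" (3x3) and "t" (3): a world point X has camera coordinates R X + t. Camera axes: x right, y down, z forward; pixel columns grow to the right and rows downward; lengths in mm; the calibration is good to about 2 mm. A picture is of the moment at which its call begins. There is no depth.
- ctrl.finish_job(): hands the job in; it is judged then, once.
Trained networks look in a picture, given as the dict that the camera call returned (one of the last four; its "shot" number tells which), for a name from the list of things; names that differ only in an ending like _2 or _b are one class to them, and where a whole thing is asked for, a point or a joint stands for the part that bears it (a point fixed in the world has none). Each returns a list of dicts, best first, with "score" (0 to 1); they miss things now and then, are a little off and sometimes report something else, mostly with a low value. They report only what shows in the picture. A call takes as long as a camera call. They do not tell look-alikes from the thing itself.
- ctrl.boxes_of(query, picture): "extent" ([left, top, width, height] in pixels, round what is visible of it).
- ctrl.landmark_of(query, picture): "point" ([column, row] in pixels: a listed point, or the origin of a listed thing).
The state is a dict: "time_s": time; "joints": joint angles; "dq": joint speeds; "tau": joint torques, N m; "eef_pos": TCP position; "ee_rot": TCP orientation; "force": force on the tool from outside, world axes, zero at the start; "wrist_torque": the same for the moment, N m; "grip_width": opening from 0.0 (shut) to 1.0 (fully open); "grip_force": force on a finger pad.
Only numpy, scipy, OpenCV 4.12 (cv2) and the standard library are available. Lean on these libraries where they do the work, as an engineer would, in place of code of your own. Each camera call takes 0.05 s, during which the arm holds its last target. There are 200 camera calls.

### The job

Zero the bench comparator on the master block that stands on its bed: slide the head in until the sprung stem holds the master firmly against the anvil and the needle stands on the thick zero mark, then let go of the head. From then on leave the head as it is set: lift the master out and stand it upright on the rubber mat, and seat the flanged spacer in its place under the stem's spring, standing flat on the bed with its end flush against the anvil. Work gently: do not force the stem hard against the end of its travel, do not drop or ram the blocks, and leave the other things where they are.

Things in the scene. Friction and masses are not known exactly. Their poses are not given: they have to be found in the camera images.
- gauge: The bench comparator's dark steel bed, fixed to the table: a plate 80 mm wide (its x) and 250 mm long (its y, from -115 to +135 mm), top 15 mm above the table. Origin at the table's level on its centre line. Measuring axis = its y: anvil at the -y end, sliding head at the +y end. The head does not come off and the bed does not move.
- anvil (a point): The foot of the anvil's measuring face: a point on the bed's top, on the centre line, 85 mm to -y of the gauge's origin, axes as the gauge. The anvil is a fixed steel block 30 mm wide (x) and 25 mm long, only 19 mm high above the bed; its face looks to +y. A block of length L rightly seated stands on the bed with its centre L/2 to +y of this point.
- head: The comparator's white sliding head, 62 mm wide, 100 mm long, top 41 mm above the bed's top. Origin: middle of its front (-y) face's lower edge, at the bed's top; axes as the gauge. Slides along the gauge's y over 50 mm; starts 0 to 12 mm from its rear (+y) stop and must come 26 to 38 mm towards the anvil (-y) for zeroing. Stiff: about 10 N of friction; it stays where it is left.
- post (a point): Centre of the top of the head's black square post, 18 x 18 mm, rising from 41 to 75 mm above the bed's top (56 to 90 mm above the table), 86 mm behind the head's front face. The handle by which the head is slid: pinch it along the gauge's y from above. Axes as the gauge.
- dial (a point): Centre of the dial on the head's top, 58 mm across, 34 mm behind the front face, 46 mm above the bed's top (needle up to 50 mm). The thick zero mark lies towards the gauge's +x; thin ticks stand 0.2 rad (1 mm of stem travel) apart.
- stem: The sprung stem, sticking out 25 mm from the head's front towards the anvil, ending in a steel disc 20 mm across, 6 mm thick. Origin: centre of the disc's measuring face, 22 mm above the bed's top. It can be pressed in (to +y) by 12 mm: 3 N fully out, 0.4 N more per mm (5.4 N at zero, 7.8 N at the end). It springs out again when freed. Some 10 N on it runs it to its end and shifts the head.
- needle (a joint): The dial's needle, geared to the stem: 0.2 rad per mm the stem is pressed in, 0 fully out, 2.4 at the end of travel, clockwise from above. The thick zero mark is at 1.2 rad (6 mm in). A good zero is within half a tick (0.1 rad) or so. The seated spacer, 2 mm longer than the master, reads about 1.6.
- master: The master: a plain steel gauge block, 22 mm (x) x 50 mm (y, its measured length) x 45 mm high, about 0.29 to 0.43 kg. Origin: centre of its underside. It starts standing loose on the comparator's bed between anvil and stem, a few mm away from the anvil.
- spacer: The part: an aluminium microscope stage spacer, I-shaped from above, 52 mm long (y, its measured length), 45 mm high; end flanges 32 mm wide (x), 8 mm thick, web 22 mm wide (x) over 36 mm. 0.12 to 0.24 kg. Origin: centre of its underside. Starts upright near one end of the mat; either end may go to the anvil. Once the master is out the gap from anvil to stem is 8 mm too short for it.
- gap (a point): The middle of the seat, on the bed's top 26 mm to +y of anvil (the seated spacer's origin); axes as the gauge. A way in: with the spacer's foot above the anvil (19 mm above the bed) but below the top of the stem's disc (32 mm), press the stem back to +y until the near end clears the anvil, then go down in front of the anvil; the spring closes the rest.
- mat: A flat black rubber mat fixed to the table, 70 mm (x) x 230 mm (y) x 4 mm thick. Origin: centre of its underside. The spacer stands near one end of its y length (about 78 mm from the middle), the sleeve near the other, and the middle is free for the master.
- sleeve: Bystander: a short aluminium tube, 38 mm across, 32 mm high, standing on the mat. Origin: centre of its underside.
- bottle: Bystander: an amber bottle with a blue cap, 80 mm across, 170 mm high, standing on the table. Origin: centre of its underside.
- glovebox: Bystander: a cardboard glove box, 120 x 220 x 75 mm, on the table. Origin: centre of its underside.
There are look-alikes about, which are no part of the job. Leave any pink look-alike of the master alone.

How it is judged (in metres and radians):
On the way, in this order (a step that is already met when the one before it is completed fails the run):
1. the master bears on the anvil, the needle stands on the zero mark (within 0.2 rad) and the head is let go (y of master in the frame of anvil between 0.023 and 0.027 m and x of master in the frame of anvil between -0.006 and 0.006 m and z of master in the frame of anvil between -0.002 and 0.002 m and angle between master's own z axis and vertical below 0.06 rad and angle between the y axis of master and the y axis of gauge, either way round below 0.08 rad and value of joint needle between 1 and 1.4 rad and contact force between each of the fingers, the arm and head below 0.3 N), for 0.3 s.
2. the master stands released on the mat and the head is as it was set (x of master in the frame of mat between -0.035 and 0.035 m and y of master in the frame of mat between -0.115 and 0.115 m and z of master in the frame of mat between 0.002 and 0.007 m and angle between master's own z axis and vertical below 0.06 rad and linear speed of master below 0.01 m/s and angular speed of master below 0.1 rad/s and contact force between each of the fingers, the arm and master below 0.3 N and y of post in the frame of anvil between 0.153 and 0.157 m), for 0.2 s.
At the end, for the whole second after the job is handed in: The spacer stands released at rest on the bed, end on the anvil (within 2 mm, 6 mm of the centre line, square), the stem on it, needle 1.3 to 1.9 rad; the head within 2 mm of the exact zero setting; the master upright at rest on the mat (y of spacer in the frame of anvil between 0.024 and 0.028 m and x of spacer in the frame of anvil between -0.006 and 0.006 m and z of spacer in the frame of anvil between -0.002 and 0.002 m and angle between each of spacer, master's own z axis and vertical below 0.06 rad and angle between the y axis of spacer and the y axis of gauge, either way round below 0.08 rad and value of joint needle between 1.3 and 1.9 rad and contact force between spacer and stem above 3 N and y of post in the frame of anvil between 0.153 and 0.157 m and linear speed of each of spacer, master below 0.01 m/s and angular speed of each of spacer, master below 0.1 rad/s and contact force between each of the fingers, the arm and spacer below 0.3 N and x of master in the frame of mat between -0.035 and 0.035 m and y of master in the frame of mat between -0.115 and 0.115 m and z of master in the frame of mat between 0.002 and 0.007 m); the robot touches nothing.
It fails at once if the stem is driven against a block or by the robot with more than 12 N (contact force between stem and master above 12 N or contact force between stem and spacer above 12 N or contact force between stem and the fingers above 12 N).
It fails at once if a block is dropped or rammed (more than 80 N between it and the bed, anvil or mat) (contact force between any of master, spacer and gauge above 80 N or contact force between any of master, spacer and mat above 80 N).
It fails at once if the head or the stem is touched once the master is out (horizontal distance between master and anvil above 0.07 m and contact force between any of the fingers, the arm and head above 1 N).
It fails at once if a bystander is moved more than 20 mm (distance of any of sleeve, bottle, glovebox from where it was at the start of the episode above 0.02 m).
It also fails if it takes over 72 s, if anything falls off the work surface, if the arm or the gripper's body presses on something with over 40 N, if the wrist force passes 120 N, or if a joint passes its speed limit or range.

## Working session

There is one attempt and no reset: what is moved stays moved. The work goes in short steps, Python scripts to look and compute and a tool call to move; the robot and the scene stay as the last step left them, time stands still between calls to the robot, and variables do not carry over. Pictures are saved under pics/ and viewed, at most 10 in all, crops included, and the job is handed in when it is done.

Besides the shell and the picture viewer there is one more tool, called after "Call:" as a command line: name --pt "numbers of a row" for each row, then --argument value for the rest. send_rows: Moves the arm, as the interface text tells. Its arguments: {"type":"object","properties":{"targets":{"type":"array"},"squeeze":{"type":"number"}},"required":["targets"]}

```bash
ls; mkdir -p pics; cat > h.py <<'E'
import numpy as np, cv2
from rig import ctrl
def save(c,name,crop=None,scale=1):
    im=c["img"][:,:,::-1]
    if crop: l,t,w,h=crop; im=im[t:t+h,l:l+w]
    if scale!=1: im=cv2.resize(im,None,fx=scale,fy=scale,interpolation=cv2.INTER_CUBIC)
    cv2.imwrite("pics/"+name,im)
def ray(c,p,z):
    R=np.array(c["R"]);t=np.array(c["t"]);K=np.array(c["camera_matrix"])
    d=R.T@np.linalg.inv(K)@np.array([p[0],p[1],1.]);o=-R.T@t
    return o+d*(z-o[2])/d[2]
def proj(c,X):
    q=np.array(c["camera_matrix"])@(np.array(c["R"])@np.array(X,float)+np.array(c["t"]));return q[:2]/q[2]
E
python3 - <<'E'
from h import *
s=ctrl.sense();print(s)
for n in("top","scene"):
    c=ctrl.capture(n);save(c,n+"0.png");print(n,-np.array(c["R"]).T@c["t"])
    for q,z in dict(gauge=0,anvil=15,head=15,post=90,dial=61,stem=37,master=15,spacer=4,gap=15,mat=0,sleeve=4,bottle=0,glovebox=0).items():
        for d in ctrl.landmark_of(q,c)[:3]:
            print(q,round(d["score"],2),np.round(d["point"],1),np.round(ray(c,d["point"],z)[:2],1))
E
```

```text
pics
{'time_s': 0.0, 'joints': array([-1.35742198e+00,  3.13476012e-01,  1.49845296e+00,  1.34179718e-05,
        1.33103807e+00, -2.23407841e-01]), 'dq': array([ 0.00012378,  0.00084546, -0.00101334, -0.00090804, -0.00069884,
        0.00026976]), 'tau': array([ 6.47597026e-04, -4.12262678e+01, -2.59748000e+01, -1.26652508e-04,
        4.09987741e-03, -7.80140965e-06]), 'eef_pos': array([ 222.0124366 , -475.41813178,  210.315825  ]), 'ee_rot': array([-6.87150844e-04,  9.76247413e-01,  2.16657602e-01,  9.96335556e-06]), 'force': array([-0.97951262,  0.4320592 ,  0.7403526 ]), 'wrist_torque': array([ 0.01826778, -0.01602528, -0.0011631 ]), 'grip_force': 0.0, 'grip_width': 0.9967115591018462}
top [ 588.09391338  -23.428983   1065.84556915]
gauge 0.26 [322.4 207.9] [635.8 -45.6]
anvil 0.79 [326.2 208.3] [633.8 -56. ]
head 0.63 [291.8 199.7] [660.1  41.5]
post 0.69 [258.1 193.6] [672.8 125.9]
dial 0.71 [273.9 194.6] [671.8  87.3]
stem 0.4 [296.1 195.1] [671.3  28. ]
master 0.71 [258.6 192.3] [683.  135.9]
master 0.59 [355.4 182.4] [ 706.4 -141. ]
master 0.54 [315.9 200.8] [655.7 -27.1]
s
[... 248 characters left out ...]
 0.87 [327.6 224.8] [659.2  31.4]
anvil 0.84 [296.  224.8] [637.1 -50.9]
head 0.74 [331.8 221.6] [663.   41.2]
post 0.88 [364.1 195.3] [664.3 127.2]
post 0.6 [139.8 253.1] [ 623.2 -430.2]
post 0.36 [305.4 226.2] [696.4 -48.2]
dial 0.65 [346.3 209.1] [668.8  77.1]
stem 0.54 [325.5 221.5] [669.8  19. ]
master 0.86 [306.4 225.6] [649.6 -26.3]
master 0.63 [267.  261.5] [ 712.3 -157.2]
master 0.54 [332.2 273.3] [802.8 -20. ]
spacer 0.68 [315.3 181.5] [510.9  57.4]
gap 0.73 [304.4 225.3] [646.8 -30.9]
mat 0.74 [295.3 225.5] [629.1 -50. ]
mat 0.64 [290.3 188. ] [503.7 -17.1]
sleeve 0.47 [263.1 202.3] [ 526.3 -106.1]
bottle 0.68 [431.1 166.6] [582.9 404.2]
glovebox 0.87 [140.3 252.8] [ 560.1 -446.1]
```

```bash
python3 - <<'E'
from h import *
c=ctrl.capture("top");save(c,"t1.png",(210,130,200,150),4)
c=ctrl.capture("scene");save(c,"s1.png",(230,150,200,150),4)
E
```

```text
(no output)
```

View pics/t1.png

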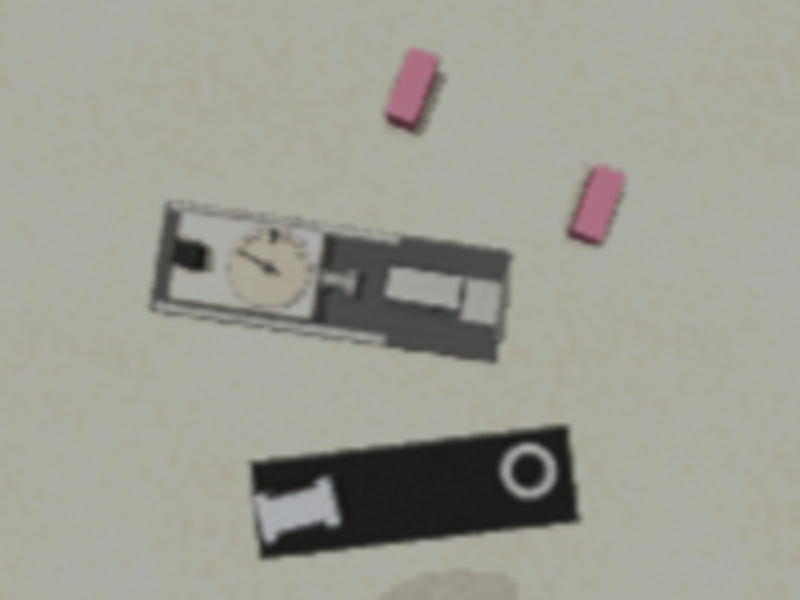

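View pics/s1.png

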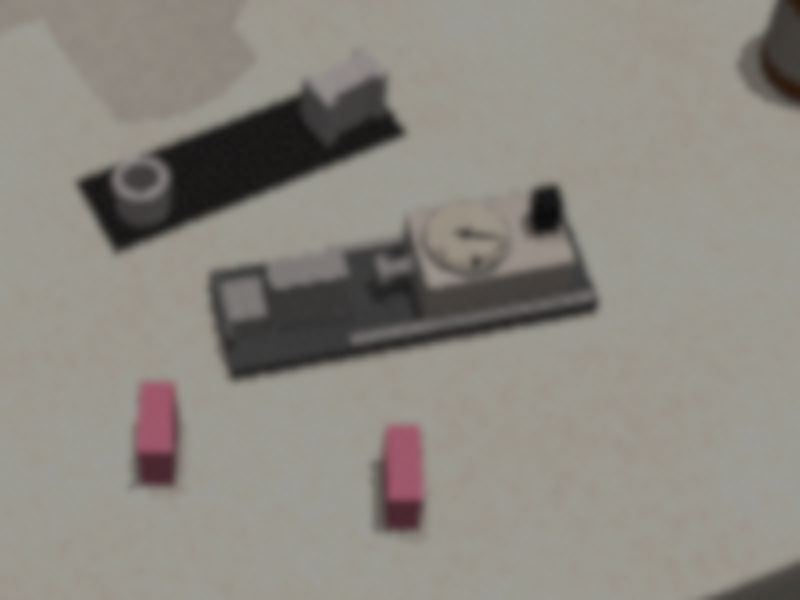

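```bash
cat >> h.py <<'E'
from scipy.ndimage import map_coordinates
def edge(c,a,b,half=3):
    """fit line to strongest gradient near segment a-b (px); returns refined a,b"""
    g=cv2.cvtColor(c["img"],cv2.COLOR_RGB2GRAY).astype(float)
    a=np.array(a,float);b=np.array(b,float);u=(b-a)/np.linalg.norm(b-a);n=np.array([-u[1],u[0]])
    s=np.arange(-half,half+.01,.1);P=[]
    for f in np.linspace(.1,.9,40):
        q=a+f*(b-a)+s[:,None]*n
        v=map_coordinates(g,[q[:,1],q[:,0]],order=1)
        d=np.abs(np.gradient(cv2.GaussianBlur(v[:,None],(1,15),0)[:,0])); k=d.argmax()
        w=d**2*(np.abs(s-s[k])<1); P.append(a+f*(b-a)+n*(w@s/w.sum()))
    vx,vy,x,y=cv2.fitLine(np.array(P,np.float32),cv2.DIST_HUBER,0,.01,.01).ravel()
    v=np.array([vx,vy]);p=np.array([x,y])
    return p,v*np.sign(v@u)
def inter(l,m):
    (p,u),(q,v)=l,m
    t=np.linalg.solve(np.array([u,-v]).T,q-p);return p+t[0]*u
def quad(c,cs,half=3):
    L=[edge(c,cs[i],cs[(i+1)%4],half) for i in range(4)]
    return [inter(L[i-1],L[i]) for i in range(4)]
E
python3 - <<'E'
from h import *
c=ctrl.capture("top")
cp=lambda P:[(x/4+210-.4,y/4+130-.4) for x,y in P]
def rep(n,P,z,half=2.5):
    Q=[ray(c,p,z)[:2] for p in quad(c,cp(P),half)]
    Q=np.array(Q);d=np.roll(Q,-1,0)-Q
    print(n,"ctr",Q.mean(0).round(1),"sides",np.linalg.norm(d,axis=1).round(1),"ang",np.degrees(np.arctan2(d[:,1],d[:,0])).round(1));return Q
print(rep("bed",[(165,203),(511,252),(498,361),(152,308)],15))
rep("mat",[(250,462),(568,427),(578,520),(262,557)],4)
rep("master",[(389,266),(464,278),(458,308),(385,295)],60)
rep("anvil",[(464,278),(503,283),(499,324),(458,318)],34)
rep("head",[(180,208),(325,235),(316,320),(167,300)],56)
rep("spacer",[(254,493),(331,477),(340,525),(262,541)],49)
E
```

```text
bed ctr [659.7  39.3] sides [248.5  82.7 253.7  63.2] ang [-97.3 173.9  78.2  -9.7]
[[711.74575884 157.75460007]
 [679.99992634 -88.7568026 ]
 [597.78180482 -80.02943768]
 [649.45824435 168.40020923]]
mat ctr [508.4 -16.6] sides [227.8  69.5 227.9  69.6] ang [ -84.4 -174.2   95.6    5.7]
master ctr [651.2 -26.2] sides [47.1 23.4 55.1 21.7] ang [ -99.9 -170.7   79.7  -10.8]
anvil ctr [642. -68.] sides [36.8 31.7 28.5 29.7] ang [-95.2 171.3  79.5   7.5]
head ctr [669.   95.5] sides [99.4 57.9 99.5 59.9] ang [-100.5  170.2   80.7   -9.9]
spacer ctr [501.3  63.7] sides [48.  24.3 59.4 27.1] ang [ -78.5 -166.9  102.1  -11.9]
```

```bash
cat >> h.py <<'E'
from scipy.spatial.transform import Rotation as Ro
def pose():
    s=ctrl.sense();q=s["ee_rot"];return np.array(s["eef_pos"]),Ro.from_quat([q[1],q[2],q[3],q[0]])
def plan(pos,yaw,n):
    """rows from measured pose to TCP pos (mm), tool x axis at yaw deg, tool down; n rows"""
    p,r=pose();pos=np.array(pos,float);y=np.radians(yaw)
    T=Ro.from_matrix(np.array([[np.cos(y),np.sin(y),0],[np.sin(y),-np.cos(y),0],[0,0,-1]]))
    rv=(r.inv()*T).as_rotvec()/n
    for i in range(n):
        d=r.inv().apply((pos-p)/n)/1000
        print([round(float(v),4) for v in (*d,*rv)]); r=r*Ro.from_rotvec(rv)
G=80.3
E
python3 - <<'E'
from h import *
plan((672,128,170),-9.7,20)
c=ctrl.capture("top")
g=cv2.cvtColor(c["img"],cv2.COLOR_RGB2GRAY)[185:205,245:270];print(g)
E
```

```text
[0.0332, -0.0178, 0.002, 0.0, -0.0, 0.0303]
[0.0326, -0.0188, 0.002, 0.0, -0.0, 0.0303]
[0.032, -0.0198, 0.002, 0.0, -0.0, 0.0303]
[0.0314, -0.0208, 0.002, 0.0, -0.0, 0.0303]
[0.0308, -0.0217, 0.002, 0.0, -0.0, 0.0303]
[0.0301, -0.0226, 0.002, 0.0, -0.0, 0.0303]
[0.0294, -0.0235, 0.002, 0.0, -0.0, 0.0303]
[0.0287, -0.0244, 0.002, 0.0, -0.0, 0.0303]
[0.0279, -0.0253, 0.002, 0.0, -0.0, 0.0303]
[0.0271, -0.0261, 0.002, 0.0, -0.0, 0.0303]
[0.0263, -0.0269, 0.002, 0.0, -0.0, 0.0303]
[0.0255, -0.0277, 0.002, 0.0, -0.0, 0.0303]
[0.0246, -0.0285, 0.002, 0.0, -0.0, 0.0303]
[0.0238, -0.0292, 0.002, 0.0, -0.0, 0.0303]
[0.0229, -0.0299, 0.002, 0.0, -0.0, 0.0303]
[0.022, -0.0306, 0.002, 0.0, -0.0, 0.0303]
[0.021, -0.0312, 0.002, 0.0, -0.0, 0.0303]
[0.0201, -0.0319, 0.002, 0.0, -0.0, 0.0303]
[0.0191, -0.0324, 0.002, 0.0, -0.0, 0.0303]
[0.0181, -0.033, 0.002, 0.0, -0.0, 0.0303]
[[171 170 171 170 167 142  93  74  75  99 143 168 171 171 171 171 171 170
  170 169 169 166 164 161 159]
 [171 171 170 171 166 138  86  74  77 107 148 170 171 171 171 172 171 171
  170 171 171 170 170 170 170]
 [170 171 170 
[... 1176 characters left out ...]
43 165 166 157 149 148 146 150 155 160
  165 170 170 164 160 164 164]
 [170 170 167 138  85  72  77 108 148 169 170 169 168 168 168 168 170 169
  171 171 170 166 162 163 165]
 [170 169 159 125  82  74  79 122 160 170 171 171 170 171 171 171 170 170
  171 171 171 167 158 155 164]
 [170 168 154 118  80  74  81 127 165 170 171 171 170 171 170 170 171 171
  171 171 170 169 164 161 164]
 [170 168 144  98  75  73  84 131 166 170 170 170 171 170 170 171 171 171
  171 171 170 170 166 160 160]
 [170 168 142  92  75  73  86 131 165 168 169 170 170 170 171 171 170 170
  170 170 171 170 168 157 149]
 [170 168 142  94  80  78  80 107 136 148 154 158 162 164 166 168 168 169
  170 170 170 170 170 166 157]]
```

Call:
send_rows --pt "0 0.0332 -0.0178 0.002 0 0 0.0303" --pt "0 0.0326 -0.0188 0.002 0 0 0.0303" --pt "0 0.032 -0.0198 0.002 0 0 0.0303" --pt "0 0.0314 -0.0208 0.002 0 0 0.0303" --pt "0 0.0308 -0.0217 0.002 0 0 0.0303" --pt "0 0.0301 -0.0226 0.002 0 0 0.0303" --pt "0 0.0294 -0.0235 0.002 0 0 0.0303" --pt "0 0.0287 -0.0244 0.002 0 0 0.0303" --pt "0 0.0279 -0.0253 0.002 0 0 0.0303" --pt "0 0.0271 -0.0261 0.002 0 0 0.0303" --squeeze 40

```text
time_s: 2.85
eef_pos: [447.9, -172.9, 190.9]
ee_rot: [0.0, 0.998, 0.066, 0.0]
force: [0.5, -0.9, 0.4]
grip_width: 0.499
grip_force: 0.0
```

Call:
send_rows --pt "0 0.0263 -0.0269 0.002 0 0 0.0303" --pt "0 0.0255 -0.0277 0.002 0 0 0.0303" --pt "0 0.0246 -0.0285 0.002 0 0 0.0303" --pt "0 0.0238 -0.0292 0.002 0 0 0.0303" --pt "0 0.0229 -0.0299 0.002 0 0 0.0303" --pt "0 0.022 -0.0306 0.002 0 0 0.0303" --pt "0 0.021 -0.0312 0.002 0 0 0.0303" --pt "0 0.0201 -0.0319 0.002 0 0 0.0303" --pt "0 0.0191 -0.0324 0.002 0 0 0.0303" --pt "0 0.0181 -0.033 0.002 0 0 0.0303"

```text
time_s: 4.1
eef_pos: [672.9, 129.0, 170.8]
ee_rot: [0.0, 0.996, -0.085, 0.0]
force: [0.0, -1.1, -0.3]
grip_width: 0.498
grip_force: 0.0
```

```bash
python3 - <<'E'
from h import *
s=ctrl.sense();print(s["time_s"],s["eef_pos"],s["ee_rot"],s["grip_width"],s["force"])
c=ctrl.capture("scene");save(c,"s2.png",(290,130,130,110),5)
print(ctrl.landmark_of("post",c)[:2])
plan((673.5,131.0,64),-9.7,8)
E
```

```text
4.1 [672.87298062 128.96911913 170.77781551] [ 1.11257958e-05  9.96379466e-01 -8.50174087e-02  8.74492867e-06] 0.4976024471974593 [ 0.01659107 -1.08960086 -0.30324906]
[{'point': [367.3, 195.7], 'score': 0.73}]
[0.0001, -0.0, 0.0132, -0.0001, 0.0001, 0.0003]
[0.0001, -0.0, 0.0132, -0.0001, 0.0001, 0.0003]
[0.0001, -0.0, 0.0132, -0.0001, 0.0001, 0.0003]
[0.0001, -0.0, 0.0132, -0.0001, 0.0001, 0.0003]
[0.0001, -0.0, 0.0132, -0.0001, 0.0001, 0.0003]
[0.0001, -0.0, 0.0132, -0.0001, 0.0001, 0.0003]
[0.0001, -0.0, 0.0132, -0.0001, 0.0001, 0.0003]
[0.0001, -0.0, 0.0132, -0.0001, 0.0001, 0.0003]
```

View pics/s2.png

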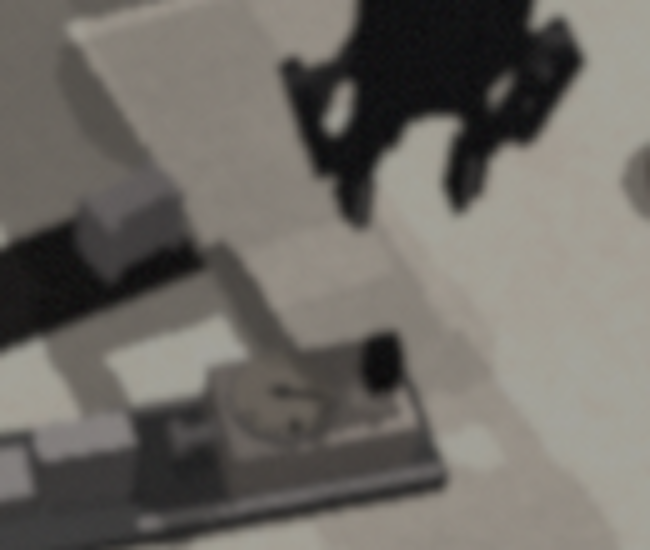

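Call:
send_rows --pt "0.25 0 0 0.0132 0 0 0" --pt "0.25 0 0 0.0132 0 0 0" --pt "0.25 0 0 0.0132 0 0 0" --pt "0.25 0 0 0.0132 0 0 0" --pt "0.25 0 0 0.0132 0 0 0" --pt "0.25 0 0 0.0132 0 0 0" --pt "0.25 0 0 0.0132 0 0 0" --pt "0.25 0 0 0.0132 0 0 0" --pt "0.25 0 0 0 0 0 0" --pt "0.25 0 0 0 0 0 0"

```text
time_s: 5.45
eef_pos: [672.5, 128.0, 65.8]
ee_rot: [-0.0, 0.996, -0.084, 0.0]
force: [0.4, -0.1, 0.0]
grip_width: 0.379
grip_force: 0.0
```

```bash
python3 - <<'E'
from h import *
s=ctrl.sense();print(s["time_s"],s["eef_pos"],s["force"],s["grip_width"])
c=ctrl.capture("scene");save(c,"s3.png",(300,150,120,90),6)
E
```

```text
5.45 [672.53851469 127.96339721  65.80394644] [ 0.39384135 -0.05916007  0.03566224] 0.37882236834300864
```

View pics/s3.png

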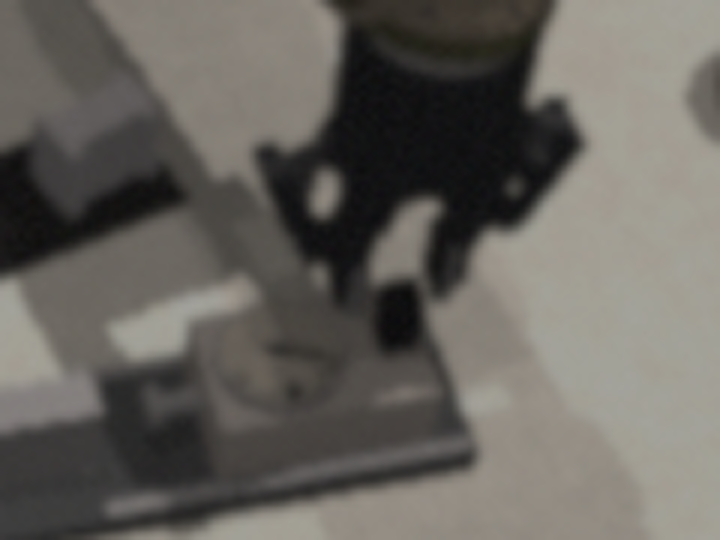

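```bash
python3 - <<'E'
from h import *
c=ctrl.capture("scene")
pj=lambda *X:((proj(c,X)-[300,150])*6).round(0)
print("tcp",pj(672.5,128,66),"tips",pj(670,108,70),pj(675,148,70))
for P in[(673.5,131),(665,129),(670,131)]:print(P,pj(*P,90),pj(*P,56), pj(P[0]+9,P[1],56))
g=cv2.cvtColor(c["img"],cv2.COLOR_RGB2GRAY)[194:212,350:378];print(g)
print(ctrl.landmark_of("post",c)[:2])
E
```

```text
tcp [388. 319.] tips [345. 323.] [433. 304.]
(673.5, 131) [402. 285.] [393. 332.] [402. 348.]
(665, 129) [389. 272.] [380. 319.] [389. 334.]
(670, 131) [399. 279.] [389. 326.] [399. 342.]
[[ 66  66  77  78  58  32  23  18  25  34  45  78 111 125 127 125 124 124
  123 113  82  46  23  24  33  44  45  68]
 [ 72  80  95  97  72  40  20  21  30  41  53  78 110 122 119 114 110 108
  107 100  77  47  27  25  39  45  48  74]
 [ 73  80  94  99  76  44  24  24  34  46  55  75 101 104  97  86  79  74
   74  78  75  56  33  31  41  50  61  86]
 [ 72  75  85  92  75  46  24  28  37  48  53  67  79  77  62  51  43  38
   42  60  75  63  41  37  50  68  87 107]
 [ 73  72  76  79  70  48  29  29  41  48  51  55  57  45  31  20  15  21
   25  48  67  67  52  47  65  90 110 123]
 [ 70  68  70  69  64  49  33  32  42  47  48  51  45  30  17  16  14  14
   16  39  64  75  70  69  86 108 123 129]
 [ 69  68  67  67  63  55  42  39  46  50  50  51  41  28  12  16  17  16
   16  31  64  90  96  98 109 121 129 132]
 [ 67  66  66  65  66  62  55  49  52  52  52  52  41  23  17  14  15  13
   16  29  65  98 1
[... 578 characters left out ...]
1  68  94 116 126 128 130 131]
 [ 64  64  64  67  67  67  66  66  68  68  67  65  54  38  24  23  24  27
   32  43  53  61  80 106 122 129 130 131]
 [ 54  56  56  58  61  63  64  65  68  70  69  68  62  48  40  39  43  47
   51  56  62  59  66  95 118 129 130 132]
 [ 59  57  56  56  56  59  61  64  68  72  72  72  69  62  58  57  61  65
   66  67  68  62  59  85 113 126 132 133]
 [ 71  69  65  63  59  58  59  63  70  76  77  77  76  74  71  70  72  74
   75  76  75  69  62  75 107 125 131 133]
 [ 78  76  70  66  60  58  61  67  75  78  79  79  79  79  77  77  77  78
   79  78  79  77  67  68  94 119 130 133]]
[{'point': [367.5, 195.7], 'score': 0.69}, {'point': [316.2, 179.3], 'score': 0.6}]
```

Call:
send_rows --pt "0.25 0 -0.001 0.001 0 0 0" --pt "0.25 0 -0.001 0.001 0 0 0" --pt "1 0 0 0 0 0 0" --pt "1 0 0 0 0 0 0" --pt "1 0 0 0 0 0 0" --pt "1 0 0 0 0 0 0" --pt "1 0 0 0 0 0 0" --pt "1 0 0 0 0 0 0" --pt "1 0 0 0 0 0 0" --pt "1 0 0 0 0 0 0"

```text
time_s: 6.85
eef_pos: [672.6, 130.7, 63.5]
ee_rot: [-0.001, 0.996, -0.084, 0.0]
force: [1.3, 4.3, 1.7]
grip_width: 0.195
grip_force: 39.3
```

```bash
python3 - <<'E'
from h import *
s=ctrl.sense();print(s["time_s"],s["eef_pos"],s["ee_rot"],s["force"],s["wrist_torque"],s["grip_width"],s["grip_force"])
E
```

```text
6.85 [672.62666758 130.72165451  63.48435642] [-5.85247368e-04  9.96439314e-01 -8.43107899e-02  2.05897559e-04] [1.33293493 4.288741   1.72233507] [ 0.96681511 -0.0470518   0.00550701] 0.19502349540557096 39.297056794166565
```

Call:
send_rows --pt "1 0 0.003 0 0 0 0" --pt "1 0 0.004 0 0 0 0" --pt "1 0 0.004 0 0 0 0" --pt "1 0 0.004 0 0 0 0" --pt "1 0 0.004 0 0 0 0" --pt "1 0 0.004 0 0 0 0" --pt "1 0 0.003 0 0 0 0" --pt "1 0 0 0 0 0 0" --pt "1 0 0 0 0 0 0" --pt "1 0 0 0 0 0 0"

```text
time_s: 8.1
eef_pos: [668.5, 106.2, 63.5]
ee_rot: [-0.001, 0.996, -0.084, 0.001]
force: [2.6, 9.6, 1.2]
grip_width: 0.186
grip_force: 39.3
```

```bash
python3 - <<'E'
from h import *
s=ctrl.sense();print(s["time_s"],s["eef_pos"],s["ee_rot"],s["force"],s["wrist_torque"],s["grip_width"],s["grip_force"])
c=ctrl.capture("scene");save(c,"s4.png",(285,185,80,60),10)
c=ctrl.capture("top");save(c,"t4.png",(250,170,80,60),10)
import cv2
a=cv2.imread("pics/s4.png");b=cv2.imread("pics/t4.png");cv2.imwrite("pics/st4.png",np.hstack([a[:600,:],b])[:, :][::2,::2])
E
```

```text
8.1 [668.52900385 106.1593561   63.50113307] [-1.47837770e-03  9.96446502e-01 -8.42126555e-02  6.41399129e-04] [2.63442456 9.55105956 1.18426831] [ 1.69664331 -0.42713442  0.00888712] 0.18597687546625574 39.27069425582886
```

View pics/st4.png

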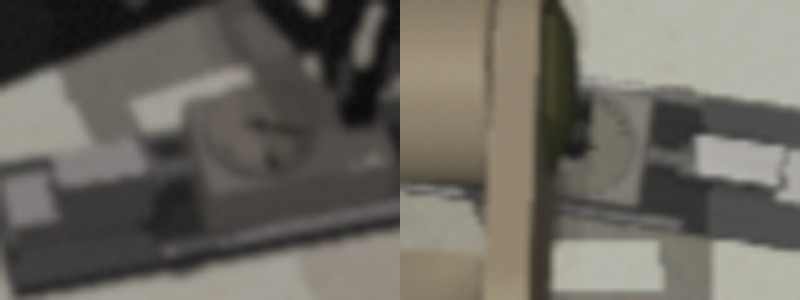

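Call:
send_rows --pt "1 0 0.001 0 0 0 0" --pt "1 0 0.001 0 0 0 0" --pt "1 0 0.001 0 0 0 0" --pt "1 0 0.001 0 0 0 0" --pt "1 0 0.001 0 0 0 0" --pt "1 0 0 0 0 0 0" --pt "1 0 0 0 0 0 0" --pt "1 0 0 0 0 0 0" --pt "1 0 0 0 0 0 0" --pt "1 0 0 0 0 0 0"

```text
time_s: 9.45
eef_pos: [667.8, 102.1, 63.5]
ee_rot: [-0.002, 0.996, -0.084, 0.001]
force: [4.3, 13.2, -0.8]
grip_width: 0.191
grip_force: 39.2
```

```bash
cat >> h.py <<'E'
G=80.5
gy=np.array([np.cos(np.radians(G)),np.sin(np.radians(G)),0]);gx=np.array([gy[1],-gy[0],0])
def dial(name,post=None,cam="scene",tune=(0,0)):
    """rectified dial, gauge +y up, +x right, 6 px/mm; radial darkness profile -> needle rad"""
    s=ctrl.sense();c=ctrl.capture(cam)
    P=np.array(s["eef_pos"]) if post is None else np.array(post)
    D=P-52*gy+tune[0]*gx+tune[1]*gy
    r=np.linspace(-36,36,433);X,Y=np.meshgrid(r,-r)
    W=D[:,None,None]+gx[:,None,None]*X+gy[:,None,None]*Y;W[2]=64
    q=np.tensordot(np.array(c["camera_matrix"]),np.tensordot(np.array(c["R"]),W,1)+np.array(c["t"])[:,None,None],1)
    im=cv2.remap(c["img"],(q[0]/q[2]).astype(np.float32),(q[1]/q[2]).astype(np.float32),cv2.INTER_CUBIC)
    cv2.imwrite("pics/"+name,im[:,:,::-1]);g=cv2.cvtColor(im,cv2.COLOR_RGB2GRAY).astype(float)
    th=np.radians(np.arange(-30,120,2.));out=[]   # angle of direction CCW from +x ; needle rad = 1.2-th
    for t in th:
        rr=np.linspace(6,18,40);v=map_coordinates(g,[216-6*rr*np.sin(t),216+6*rr*np.cos(t)],order=1);out.append(v.mean())
    return 1.2-th,np.array(out),s,c
E
python3 - <<'E'
from h import *
a,o,s,c=dial("d5.png");print(s["time_s"],s["eef_pos"],s["force"])
for x,y in zip(a[::2],o[::2]):print(round(x,2),int(y),end="; ")
E
```

```text
9.45 [667.82206948 102.08109203  63.50099363] [ 4.27670914 13.23924175 -0.80448298]
1.72 82; 1.65 81; 1.58 79; 1.51 76; 1.44 73; 1.37 69; 1.3 66; 1.23 64; 1.17 62; 1.1 61; 1.03 62; 0.96 65; 0.89 68; 0.82 71; 0.75 73; 0.68 74; 0.61 74; 0.54 73; 0.47 73; 0.4 73; 0.33 73; 0.26 73; 0.19 72; 0.12 72; 0.05 72; -0.02 71; -0.09 72; -0.16 71; -0.23 72; -0.3 72; -0.37 71; -0.44 71; -0.51 71; -0.58 71; -0.65 72; -0.72 72; -0.79 72; -0.86 72;
```

View pics/d5.png

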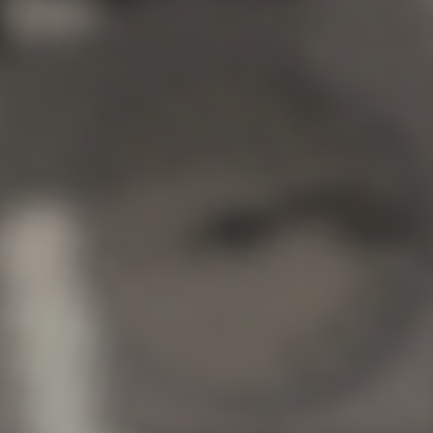

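Call:
send_rows --pt "1 0 0.0005 0 0 0 0" --pt "1 0 0.0005 0 0 0 0" --pt "1 0 0.0005 0 0 0 0" --pt "1 0 0 0 0 0 0" --pt "1 0 0 0 0 0 0" --pt "1 0 0 0 0 0 0" --pt "1 0 0 0 0 0 0" --pt "1 0 0 0 0 0 0" --pt "1 0 0 0 0 0 0" --pt "1 0 0 0 0 0 0"

```text
time_s: 10.75
eef_pos: [667.6, 100.8, 63.5]
ee_rot: [-0.002, 0.996, -0.084, 0.001]
force: [4.9, 13.8, -0.5]
grip_width: 0.189
grip_force: 39.2
```

```bash
python3 - <<'E'
from h import *
a,o,s,c=dial("d6.png",tune=(3.2,-2));print(s["time_s"],s["eef_pos"],s["force"])
for x,y in zip(a[::2],o[::2]):print(round(x,2),int(y),end="; ")
im=cv2.imread("pics/d6.png");im=cv2.convertScaleAbs(im,alpha=2,beta=-60);cv2.imwrite("pics/d6c.png",im)
E
```

```text
10.75 [667.61677497 100.77190266  63.4953488 ] [ 4.90413732 13.83662668 -0.46862042]
1.72 91; 1.65 90; 1.58 87; 1.51 84; 1.44 81; 1.37 75; 1.3 70; 1.23 66; 1.17 63; 1.1 64; 1.03 66; 0.96 69; 0.89 71; 0.82 73; 0.75 75; 0.68 75; 0.61 75; 0.54 75; 0.47 74; 0.4 73; 0.33 73; 0.26 72; 0.19 71; 0.12 71; 0.05 71; -0.02 71; -0.09 71; -0.16 71; -0.23 71; -0.3 71; -0.37 71; -0.44 71; -0.51 72; -0.58 72; -0.65 72; -0.72 73; -0.79 73; -0.86 73;
```

View pics/d6c.png

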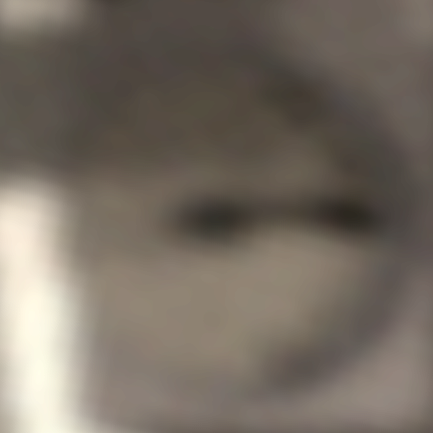

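Call:
send_rows --pt "1 0 -0.0005 0 0 0 0" --pt "1 0 -0.0005 0 0 0 0" --pt "1 0 -0.0005 0 0 0 0" --pt "1 0 0 0 0 0 0" --pt "1 0 0 0 0 0 0" --pt "0.3 0 0 0 0 0 0" --pt "0.3 0 0 0 0 0 0" --pt "0.3 0 0 0 0 0 0" --pt "0.3 0 0 0 0 0 0" --pt "0.3 0 0 0 0 0 0"

```text
time_s: 12.05
eef_pos: [667.3, 99.2, 63.3]
ee_rot: [0.0, 0.996, -0.085, -0.0]
force: [-0.2, -0.0, 0.5]
grip_width: 0.351
grip_force: 0.0
```

Call:
send_rows --pt "0.3 0 0 -0.005 0 0 0" --pt "0.3 0 0 -0.015 0 0 0" --pt "0.3 0 0 -0.015 0 0 0" --pt "0.3 0 0 -0.015 0 0 0" --pt "0.3 0 0 -0.015 0 0 0" --pt "0.3 0 0 -0.015 0 0 0" --pt "0.3 0 0 0 0 0 0" --pt "0.3 0 0 0 0 0 0" --pt "0.3 0 0 0 0 0 0" --pt "0.3 0 0 0 0 0 0"

```text
time_s: 13.3
eef_pos: [667.2, 99.3, 142.8]
ee_rot: [0.0, 0.996, -0.084, -0.0]
force: [0.5, 0.8, -0.8]
grip_width: 0.353
grip_force: 0.0
```

```bash
python3 - <<'E'
from h import *
a,o,s,c=dial("d7.png",post=(667.6,100.8,64),tune=(3.2,-2));print(s["time_s"],s["eef_pos"],s["force"])
for x,y in zip(a[::2],o[::2]):print(round(x,2),int(y),end="; ")
im=cv2.imread("pics/d7.png");im=cv2.convertScaleAbs(im,alpha=2,beta=-60);
b=cv2.resize(c["img"][180:250,270:390,::-1],None,fx=6,fy=6,interpolation=cv2.INTER_CUBIC)[:420,:500]
cv2.imwrite("pics/d7c.png",np.hstack([im[:420,:300],b]))
c=ctrl.capture("top")
q=c["camera_matrix"]
for n in("master","anvil","gap","spacer","mat"):
  for cc in (c,):
    for d in ctrl.landmark_of(n,cc)[:2]:print(n,d["score"],d["point"])
print("")
E
```

```text
13.3 [667.18717417  99.34069687 142.81842713] [ 0.52513679  0.78392568 -0.76397304]
1.72 92; 1.65 91; 1.58 89; 1.51 86; 1.44 83; 1.37 79; 1.3 74; 1.23 72; 1.17 72; 1.1 74; 1.03 78; 0.96 83; 0.89 86; 0.82 89; 0.75 91; 0.68 93; 0.61 93; 0.54 93; 0.47 94; 0.4 94; 0.33 94; 0.26 94; 0.19 93; 0.12 93; 0.05 92; -0.02 92; -0.09 91; -0.16 91; -0.23 90; -0.3 89; -0.37 89; -0.44 88; -0.51 88; -0.58 88; -0.65 88; -0.72 89; -0.79 89; -0.86 89; master 0.59 [315.5, 155.5]
master 0.5 [356.5, 182.6]
anvil 0.92 [328.0, 203.6]
anvil 0.35 [285.5, 193.7]
gap 0.89 [314.5, 202.7]
spacer 0.43 [283.3, 256.7]
spacer 0.43 [165.6, 231.2]
mat 0.57 [314.6, 253.6]
```

View pics/d7c.png

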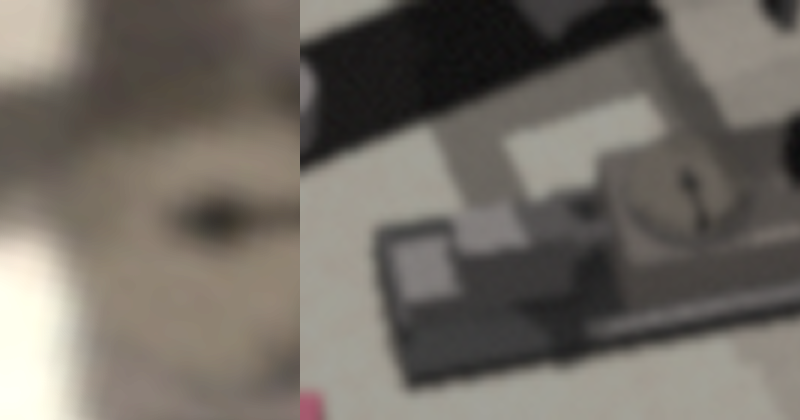

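```bash
python3 - <<'E'
from h import *
A=np.array([642,-52.1,15])
for cam in("top","scene"):
    c=ctrl.capture(cam);save(c,"m_%s.png"%cam,(280,175,70,60),10)
    for n,z,y0,y1,w,dx in(("master",60,0,50,11,2),("anvil",34,-25,0,15,1)):
        Q=[A+gx*(sx*w+dx)+gy*y+[0,0,z-15] for sx,y in((-1,y0),(1,y0),(1,y1),(-1,y1))]
        px=[proj(c,q) for q in Q]
        try:
            F=[ray(c,p,z)-A for p in quad(c,px,2.5)]
            F=[(f@gx,f@gy) for f in F]
            print(cam,n,"in anvil frame",np.round(F,1).tolist(),"ctr",np.mean(F,0).round(1))
        except Exception as e:print(e)
E
python3 -c "
import cv2,numpy as np
a=cv2.imread('pics/m_top.png');b=cv2.imread('pics/m_scene.png');cv2.imwrite('pics/m.png',cv2.resize(np.hstack([a,b]),(800,343)))"
```

```text
top master in anvil frame [[-5.9, -3.2], [15.6, -5.2], [16.3, 42.6], [-6.3, 53.5]] ctr [ 4.9 21.9]
top anvil in anvil frame [[-12.8, -27.0], [18.6, -25.0], [17.2, -6.4], [-12.1, -0.8]] ctr [  2.7 -14.8]
scene master in anvil frame [[-5.6, -3.6], [17.4, -0.9], [17.1, 53.1], [-5.0, 46.5]] ctr [ 6.  23.8]
scene anvil in anvil frame [[-20.0, -27.8], [18.2, -28.2], [18.9, -7.1], [-20.0, 4.0]] ctr [ -0.7 -14.8]
```

View pics/m.png

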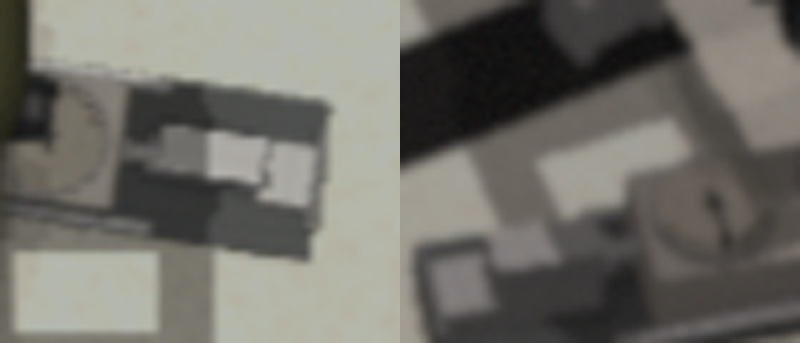

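```bash
cat >> h.py <<'E'
A=np.array([644.7,-52.5,15])
E
python3 - <<'E'
from h import *
p=A+2.2*gx+25*gy;print(p);plan((p[0],p[1],120),80.5,12)
E
```

```text
[650.99601847 -28.20596469  15.        ]
[0.0004, 0.0107, 0.0019, -0.0, -0.0, -0.1312]
[-0.001, 0.0107, 0.0019, -0.0, -0.0, -0.1312]
[-0.0023, 0.0105, 0.0019, -0.0, -0.0, -0.1312]
[-0.0037, 0.0101, 0.0019, -0.0, -0.0, -0.1312]
[-0.005, 0.0095, 0.0019, -0.0, -0.0, -0.1312]
[-0.0062, 0.0088, 0.0019, -0.0, -0.0, -0.1312]
[-0.0073, 0.0079, 0.0019, -0.0, -0.0, -0.1312]
[-0.0082, 0.0069, 0.0019, -0.0, -0.0, -0.1312]
[-0.0091, 0.0057, 0.0019, -0.0, -0.0, -0.1312]
[-0.0097, 0.0045, 0.0019, -0.0, -0.0, -0.1312]
[-0.0102, 0.0032, 0.0019, -0.0, -0.0, -0.1312]
[-0.0106, 0.0018, 0.0019, -0.0, -0.0, -0.1312]
```

Call:
send_rows --pt "0.3 0.0004 0.0107 0.0019 0 0 -0.1312" --pt "0.3 -0.001 0.0107 0.0019 0 0 -0.1312" --pt "0.3 -0.0023 0.0105 0.0019 0 0 -0.1312" --pt "0.3 -0.0037 0.0101 0.0019 0 0 -0.1312" --pt "-0.3 -0.005 0.0095 0.0019 0 0 -0.1312" --pt "-0.3 -0.0062 0.0088 0.0019 0 0 -0.1312" --pt "-0.3 -0.0073 0.0079 0.0019 0 0 -0.1312" --pt "-0.3 -0.0082 0.0069 0.0019 0 0 -0.1312" --pt "-0.3 -0.0091 0.0057 0.0019 0 0 -0.1312" --pt "-0.3 -0.0097 0.0045 0.0019 0 0 -0.1312"

```text
time_s: 15.0
eef_pos: [653.7, -7.5, 124.3]
ee_rot: [0.0, 0.84, 0.543, 0.0]
force: [-0.5, 0.2, 0.1]
grip_width: 0.65
grip_force: 0.0
```

Call:
send_rows --pt "-0.3 -0.0102 0.0032 0.0019 0 0 -0.1312" --pt "-0.3 -0.0106 0.0018 0.0019 0 0 -0.1312" --pt "-0.3 0 0 0.015 0 0 0" --pt "-0.3 0 0 0.01 0 0 0" --pt "-0.3 0 0 0.005 0 0 0" --pt "-0.3 0 0 0 0 0 0" --pt "-0.3 0 0 0 0 0 0" --pt "-0.3 0 0 0 0 0 0" --pt "-0.3 0 0 0 0 0 0" --pt "-0.3 0 0 0 0 0 0"

```text
time_s: 16.25
eef_pos: [651.0, -28.4, 90.6]
ee_rot: [0.0, 0.763, 0.646, 0.0]
force: [-0.2, -0.6, -1.2]
grip_width: 0.648
grip_force: 0.0
```

```bash
python3 - <<'E'
from h import *
s=ctrl.sense();print(s["time_s"],s["force"],s["grip_width"],s["joints"].round(2))
p=A+2.2*gx+25*gy;d=pose()[0]-p;print("rel",d@gx,d@gy,d[2]);plan((p[0],p[1],23),80.5,7)
E
```

```text
16.25 [-0.21364223 -0.61565995 -1.24009674] 0.6484428129926658 [-0.22  0.69  1.22  0.    1.22 -0.06]
rel 0.08370964026123702 -0.18774491551784994 75.59377517408431
[0.0, -0.0, 0.0097, 0.0, -0.0, 0.0]
[0.0, -0.0, 0.0097, 0.0, -0.0, 0.0]
[0.0, -0.0, 0.0097, 0.0, -0.0, 0.0]
[0.0, -0.0, 0.0097, 0.0, -0.0, 0.0]
[0.0, -0.0, 0.0097, 0.0, -0.0, 0.0]
[0.0, -0.0, 0.0097, 0.0, -0.0, 0.0]
[0.0, -0.0, 0.0097, 0.0, -0.0, 0.0]
```

Call:
send_rows --pt "-0.3 0 0 0.01 0 0 0" --pt "-0.3 0 0 0.015 0 0 0" --pt "-0.3 0 0 0.015 0 0 0" --pt "-0.3 0 0 0.015 0 0 0" --pt "-0.3 0 0 0.0085 0 0 0" --pt "-0.3 0 0 0.004 0 0 0" --pt "-0.3 0 0 0 0 0 0" --pt "1 0 0 0 0 0 0" --pt "1 0 0 0 0 0 0" --pt "1 0 0 0 0 0 0" --squeeze 60

```text
time_s: 17.5
eef_pos: [651.1, -28.4, 23.7]
ee_rot: [0.0, 0.763, 0.646, 0.0]
force: [-2.4, 1.0, 4.9]
grip_width: 0.239
grip_force: 60.0
```

Call:
send_rows --pt "1 0 0 0 0 0 0" --pt "1 0 0 0 0 0 0" --pt "1 0 0 0 0 0 0" --pt "1 0 0 -0.002 0 0 0" --pt "1 0 0 -0.005 0 0 0" --pt "1 0 0 -0.008 0 0 0" --pt "1 0 0 -0.01 0 0 0" --pt "1 0 0 -0.01 0 0 0" --pt "1 0 0 -0.015 0 0 0" --pt "1 0 0 -0.015 0 0 0"

```text
time_s: 18.75
eef_pos: [651.4, -28.1, 89.8]
ee_rot: [0.0, 0.763, 0.646, 0.001]
force: [-0.6, -0.9, -2.3]
grip_width: 0.241
grip_force: 59.7
```

```bash
python3 - <<'E'
from h import *
s=ctrl.sense();print(s["time_s"],s["force"],s["wrist_torque"],s["grip_width"],s["grip_force"])
c=ctrl.capture("scene");save(c,"s8.png",(265,140,130,100),6)
mid=np.array([508.4,-16.6]);my=np.radians(95.6)
plan((508.4,-16.6,95),95.6,12)
E
```

```text
18.75 [-0.6422446  -0.94639442 -2.26964145] [ 0.05319681 -0.00288227  0.03217654] 0.2409527576326123 59.66162860393524
[-0.001, -0.012, -0.0003, 0.0004, 0.0, -0.0219]
[-0.0007, -0.012, -0.0003, 0.0004, 0.0, -0.0219]
[-0.0005, -0.012, -0.0003, 0.0004, 0.0, -0.0219]
[-0.0002, -0.012, -0.0003, 0.0004, 0.0, -0.0219]
[0.0, -0.012, -0.0003, 0.0004, 0.0, -0.0219]
[0.0003, -0.012, -0.0003, 0.0004, 0.0, -0.0219]
[0.0006, -0.012, -0.0003, 0.0004, 0.0, -0.0219]
[0.0008, -0.012, -0.0003, 0.0004, 0.0, -0.0219]
[0.0011, -0.012, -0.0003, 0.0004, 0.0, -0.0219]
[0.0014, -0.012, -0.0003, 0.0004, 0.0, -0.0219]
[0.0016, -0.0119, -0.0003, 0.0004, 0.0, -0.0219]
[0.0019, -0.0119, -0.0003, 0.0004, 0.0, -0.0219]
```

View pics/s8.png

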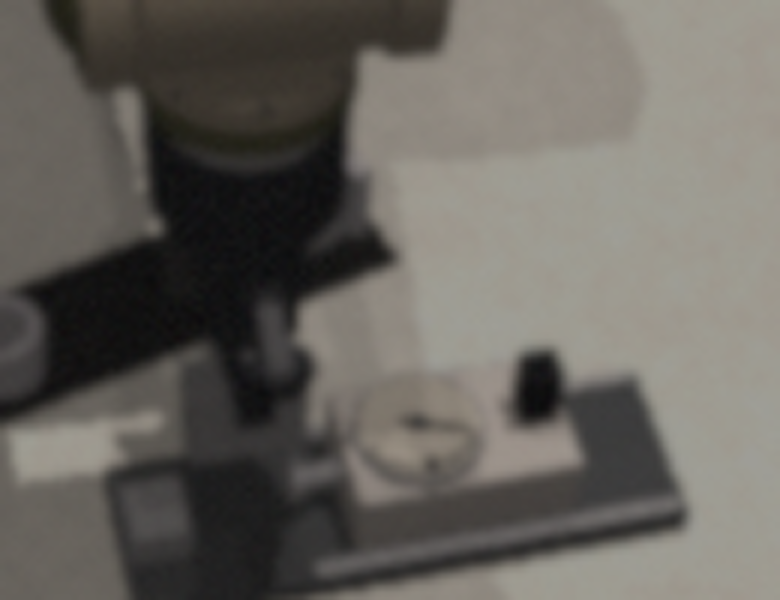

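Call:
send_rows --pt "1 -0.001 -0.012 0 0 0 -0.022" --pt "1 -0.0007 -0.012 0 0 0 -0.022" --pt "1 -0.0005 -0.012 0 0 0 -0.022" --pt "1 -0.0002 -0.012 0 0 0 -0.022" --pt "1 0 -0.012 0 0 0 -0.022" --pt "1 0.0003 -0.012 0.005 0 0 -0.022" --pt "1 0.0006 -0.012 0.005 0 0 -0.022" --pt "1 0.0008 -0.012 0.005 0 0 -0.022" --pt "1 0.0011 -0.012 0.005 0 0 -0.022" --pt "1 0.0014 -0.012 0.005 0 0 -0.022"

```text
time_s: 20.05
eef_pos: [531.0, -18.5, 63.4]
ee_rot: [0.0, 0.687, 0.726, 0.0]
force: [0.6, -0.3, -3.6]
grip_width: 0.238
grip_force: 59.7
```

Call:
send_rows --pt "1 0.0016 -0.0119 0.005 0 0 -0.022" --pt "1 0.0019 -0.0119 0.005 0 0 -0.022" --pt "1 0 0 0.01 0 0 0" --pt "1 0 0 0.01 0 0 0" --pt "1 0 0 0.01 0 0 0" --pt "1 0 0 0.006 0 0 0" --pt "1 0 0 0.001 0 0 0" --pt "1 0 0 0 0 0 0" --pt "1 0 0 0 0 0 0" --pt "1 0 0 0 0 0 0"

```text
time_s: 21.3
eef_pos: [507.3, -16.7, 16.2]
ee_rot: [0.0, 0.671, 0.741, 0.0]
force: [0.1, -0.1, -2.0]
grip_width: 0.241
grip_force: 59.8
```

```bash
python3 - <<'E'
from h import *
s=ctrl.sense();print(s["time_s"],s["eef_pos"],s["ee_rot"],s["force"])
c=ctrl.capture("scene")
for n in("mat","sleeve","spacer"):
    for d in ctrl.landmark_of(n,c)[:2]:print(n,d["score"],ray(c,d["point"],4 if n!="mat" else 0).round(1))
E
```

```text
21.3 [507.31278428 -16.71029784  16.21761089] [2.01648828e-04 6.71495146e-01 7.41008916e-01 1.19129497e-04] [ 0.12317325 -0.09927616 -2.02501321]
mat 0.84 [493.  -11.8   0. ]
sleeve 0.54 [ 529.5 -111.3    4. ]
spacer 0.75 [507.5  57.    4. ]
```

Call:
send_rows --pt "1 0 0 0.001 0 0 0" --pt "1 0 0 0.001 0 0 0" --pt "1 0 0 0.001 0 0 0" --pt "1 0 0 0.0005 0 0 0" --pt "1 0 0 0.0003 0 0 0" --pt "1 0 0 0 0 0 0" --pt "1 0 0 0 0 0 0" --pt "1 0 0 0 0 0 0" --pt "1 0 0 0 0 0 0" --pt "1 0 0 0 0 0 0"

```text
time_s: 22.75
eef_pos: [507.2, -16.7, 12.6]
ee_rot: [0.0, 0.671, 0.741, -0.0]
force: [-3.4, 0.4, 5.8]
grip_width: 0.239
grip_force: 60.7
```

Call:
send_rows --pt "-0.2 0 0 0 0 0 0" --pt "-0.2 0 0 0 0 0 0" --pt "-0.2 0 0 0 0 0 0" --pt "-0.2 0 0 -0.005 0 0 0" --pt "-0.2 0 0 -0.015 0 0 0" --pt "-0.2 0 0 -0.02 0 0 0" --pt "-0.2 0 0 -0.02 0 0 0" --pt "-0.2 0 0 -0.02 0 0 0" --pt "-0.2 0 0 -0.01 0 0 0" --pt "-0.2 0 0 0 0 0 0"

```text
time_s: 24.0
eef_pos: [507.5, -16.8, 102.9]
ee_rot: [0.001, 0.671, 0.741, 0.0]
force: [1.0, 0.2, 0.5]
grip_width: 0.603
grip_force: 0.0
```

```bash
python3 - <<'E'
from h import *
s=ctrl.sense();print(s["time_s"],s["eef_pos"],s["force"])
a=ctrl.capture("scene");b=ctrl.capture("top")
for c in(a,b):
  for n in("spacer","master"):
    for d in ctrl.landmark_of(n,c)[:2]:print(n,d["score"],d["point"],ray(c,d["point"],4).round(1))
    for d in ctrl.boxes_of(n,c)[:1]:print("  box",d)
I=[cv2.resize(c["img"][170:280,260:370,::-1] if i else c["img"][140:250,240:350,::-1],(400,400),interpolation=cv2.INTER_CUBIC) for i,c in enumerate((a,b))]
cv2.imwrite("pics/r9.png",np.hstack(I))
E
```

```text
24.0 [507.46591841 -16.7560058  102.93062093] [1.0045384  0.20385974 0.51313606]
spacer 0.56 [315.7, 181.8] [512.4  58.1   4. ]
  box {'extent': [307.3, 163.7, 19.5, 21.8], 'score': 0.65}
master 0.76 [267.0, 260.1] [ 702.6 -154.7    4. ]
master 0.73 [287.5, 188.6] [505.8 -26.3   4. ]
  box {'extent': [263.1, 242.5, 12.8, 32.8], 'score': 0.78}
spacer 0.55 [316.6, 202.5] [651.5 -29.1   4. ]
master 0.56 [359.2, 180.8] [ 712.1 -153.3    4. ]
master 0.51 [313.6, 155.8] [787.3 -22.9   4. ]
  box {'extent': [306.2, 142.2, 14.5, 18.1], 'score': 0.66}
```

View pics/r9.png

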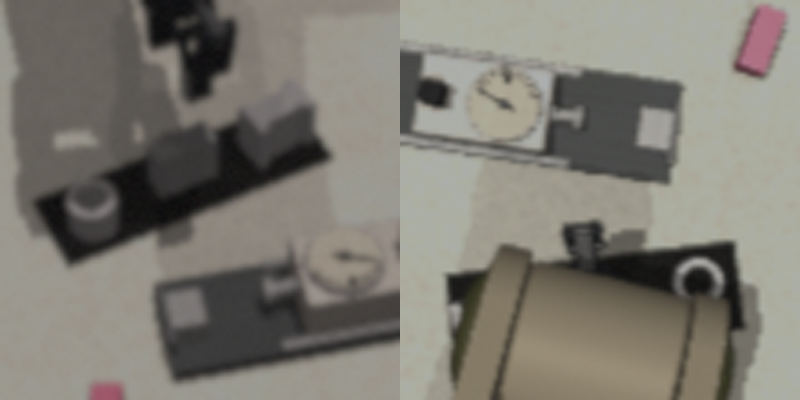

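```bash
python3 - <<'E'
from h import *
im=cv2.imread("pics/top0.png");g=cv2.cvtColor(im,cv2.COLOR_BGR2GRAY)
x0,y0,w,h=270,246,28,23
print(g[y0:y0+h,x0:x0+w])
c=ctrl.capture("top")
# template fit: I-shape on z=49, soft edges
from scipy.optimize import minimize
sub=g[y0:y0+h,x0:x0+w].astype(float)
S=4
def poly(x,y,a):
    P=[(-16,-26),(16,-26),(16,-18),(11,-18),(11,18),(16,18),(16,26),(-16,26),(-16,18),(-11,18),(-11,-18),(-16,-18)]
    a=np.radians(a);ey=np.array([np.cos(a),np.sin(a)]);ex=np.array([ey[1],-ey[0]])
    return [np.array([x,y])+p*ex+q*ey for p,q in P]
def mask(th):
    px=np.array([proj(c,(*p,49)) for p in poly(*th)])
    m=np.zeros((h*8,w*8),np.uint8);q=((px-[x0-.5,y0-.5])*8-.5)
    cv2.fillPoly(m,[np.round(q*16).astype(np.int32)],255,shift=4)
    return cv2.GaussianBlur(cv2.resize(m.astype(np.float32)/255,(w,h),interpolation=cv2.INTER_AREA),(0,0),.7)
sel=None
def cost(th):
    m=mask(th);v=np.clip(sub,0,255);return -np.corrcoef(m.ravel(),v.ravel())[0,1]
for st in((501,64,102),(505,68,103)):
    r=minimize(cost,st,method="Nelder-Mead",options=dict(initial_simplex=[st,(st[0]+4,st[1],st[2]),(st[0],st[1]+4,st[2]),(st[0],st[1],st[2]+5)]));print(r.x.round(1),r.fun)
E
```

```text
[[169 163 128  60  39  39  38  33  32  30  31  30  28  28  27  28  27  28
   28  27  27  26  27  29  30  28  28  29]
 [169 166 132  57  29  28  27  28  28  29  28  29  29  28  29  28  27  28
   28  27  26  27  29  30  29  29  28  29]
 [169 166 133  58  28  27  28  28  28  29  30  29  29  28  28  27  27  25
   26  29  40  47  42  33  28  28  29  28]
 [168 167 135  66  31  28  26  27  27  29  28  29  28  28  26  25  26  27
   37  61  92  99  73  40  25  26  28  29]
 [169 167 137  70  33  27  26  27  28  24  25  27  26  26  27  25  27  34
   70 122 152 142 101  53  26  25  30  28]
 [169 167 141  82  38  28  29  28  27  27  26  27  27  27  29  35  46  59
   83 134 167 163 129  63  28  24  27  27]
 [170 166 141  85  46  47  45  42  36  30  29  36  45  55  65  84 104 123
  144 162 171 168 138  71  33  25  29  29]
 [169 166 141  95  93 102  82  59  53  54  65  85 102 114 134 154 159 162
  167 170 172 170 146  93  44  25  26  28]
 [167 165 150 140 154 156 131  95 102 115 134 153 159 160 165 170 171 171
  171 171 172 170 151 104  54  24  25  28]
 [168 166 154 142 156 169 163 157 158 161 165 1
[... 970 characters left out ...]
28  29  28  28  29  28  30  29  27]
 [168 170 168 153 110  91 137 161 135  75  37  27  28  28  28  28  29  29
   28  28  28  29  28  27  28  28  27  28]
 [169 169 168 162 127  68  92 106  80  46  29  28  29  28  29  28  28  29
   27  27  27  28  27  27  27  28  28  29]
 [169 168 168 166 132  61  49  53  38  31  29  30  28  29  28  29  29  28
   26  28  28  29  31  31  37  41  47  57]
 [168 166 168 165 133  63  32  32  29  29  28  29  30  30  33  34  33  37
   45  57  65  68  70  74  86  97 111 135]
 [168 167 168 166 135  67  40  42  42  46  58  64  65  68  73  77  76  84
  106 133 149 152 152 152 154 156 159 164]]
[500.9  64.8 103.5] -0.709824700379098
[500.8  64.9 103.4] -0.7096850958540731
```

```bash
python3 - <<'E'
from h import *
plan((501,64.5,75),102.8,6)
E
```

```text
[0.0136, 0.0003, 0.0045, -0.0, -0.0, -0.0208]
[0.0136, 0.0006, 0.0045, -0.0, -0.0, -0.0208]
[0.0135, 0.0009, 0.0045, -0.0, -0.0, -0.0208]
[0.0135, 0.0012, 0.0045, -0.0, -0.0, -0.0208]
[0.0135, 0.0014, 0.0045, -0.0, -0.0, -0.0208]
[0.0135, 0.0017, 0.0045, -0.0, -0.0, -0.0208]
```

Call:
send_rows --pt "-0.2 0.0136 0.0003 0.0045 0 0 -0.0208" --pt "-0.2 0.0136 0.0006 0.0045 0 0 -0.0208" --pt "-0.2 0.0135 0.0009 0.0045 0 0 -0.0208" --pt "-0.2 0.0135 0.0012 0.0045 0 0 -0.0208" --pt "-0.2 0.0135 0.0014 0.0045 0 0 -0.0208" --pt "-0.2 0.0135 0.0017 0.0045 0 0 -0.0208" --pt "-0.2 0 0 0 0 0 0" --pt "-0.2 0 0 0 0 0 0" --pt "-0.2 0 0 0 0 0 0" --pt "-0.2 0 0 0 0 0 0"

```text
time_s: 25.8
eef_pos: [501.1, 64.2, 75.3]
ee_rot: [0.0, 0.624, 0.781, 0.0]
force: [0.3, -0.2, 0.3]
grip_width: 0.601
grip_force: 0.0
```

```bash
python3 - <<'E'
from h import *
s=ctrl.sense();print(s["time_s"],s["eef_pos"],s["force"])
c=ctrl.capture("scene")
for n in("spacer",):
    for d in ctrl.landmark_of(n,c)[:2]:print(n,d["score"],d["point"],ray(c,d["point"],4).round(1))
a=np.radians(102.8);ey=np.array([np.cos(a),np.sin(a),0]);ex=np.array([ey[1],-ey[0],0]);S=np.array([501,64.5,49])
q=[proj(c,S+ex*i+ey*j).round(1).tolist() for i,j in((-16,-26),(16,-26),(16,26),(-16,26))]
print(q,np.array(quad(c,q,2)).round(1).tolist()); print([ (r:=ray(c,p,49)[:2]).round(1).tolist() for p in quad(c,q,2)])
print(proj(c,(501,64.5,4)))
E
```

```text
25.8 [501.13535192  64.237079    75.30289465] [ 0.33429676 -0.19600295  0.28418152]
spacer 0.82 [313.2, 181.5] [508.6  51.8   4. ]
[[305.8, 168.5], [312.4, 175.7], [327.4, 167.7], [320.7, 160.8]] [[305.9, 169.7], [309.7, 174.3], [327.1, 169.7], [321.2, 161.7]]
[[495.3, 34.1], [515.2, 37.8], [517.5, 89.7], [483.5, 86.1]]
[316.23422044 178.36203454]
```

Call:
send_rows --pt "-0.2 -0.001 0 0.01 0 0 0" --pt "-0.2 0 0 0.015 0 0 0" --pt "-0.2 0 0 0.015 0 0 0" --pt "-0.2 0 0 0.015 0 0 0" --pt "-0.2 0 0 0.007 0 0 0" --pt "-0.2 0 0 0.003 0 0 0" --pt "-0.2 0 0 0 0 0 0" --pt "-0.2 0 0 0 0 0 0" --pt "0.2 0 0 0 0 0 0" --pt "0.2 0 0 0 0 0 0"

```text
time_s: 27.15
eef_pos: [501.3, 63.6, 10.4]
ee_rot: [0.0, 0.624, 0.781, 0.0]
force: [0.3, 0.6, 1.0]
grip_width: 0.401
grip_force: 0.0
```

Call:
send_rows --pt "1 0 0 0 0 0 0" --pt "1 0 0 0 0 0 0" --pt "1 0 0 0 0 0 0" --pt "1 0 0 0 0 0 0" --pt "1 0 0 0 0 0 0" --pt "1 0 0 0 0 0 0" --pt "1 0 0 0 0 0 0" --pt "1 0 0 0 0 0 0" --pt "1 0 0 0 0 0 0" --pt "1 0 0 0 0 0 0"

```text
time_s: 28.4
eef_pos: [501.5, 63.6, 10.5]
ee_rot: [0.0, 0.624, 0.781, 0.0]
force: [-1.6, 0.4, 5.3]
grip_width: 0.239
grip_force: 59.4
```

```bash
python3 - <<'E'
from h import *
s=ctrl.sense();print(s["time_s"],s["eef_pos"],s["ee_rot"],s["force"],s["grip_width"],s["grip_force"],s["wrist_torque"])
E
```

```text
28.4 [501.46355327  63.58099928  10.49435931] [2.39386723e-04 6.23958461e-01 7.81457457e-01 1.59134257e-04] [-1.59348008  0.43308754  5.26281481] 0.239237551528594 59.387980699539185 [0.0304057  0.12025589 0.00664282]
```

Call:
send_rows --pt "1 0 0 -0.002 0 0 0" --pt "1 0 0 -0.008 0 0 0" --pt "1 0 0 -0.015 0 0 0" --pt "1 0 0 -0.015 0 0 0" --pt "1 0 0 -0.015 0 0 0" --pt "1 0 0 -0.015 0 0 0" --pt "1 0 0 -0.015 0 0 0" --pt "1 0 0 -0.01 0 0 0" --pt "1 0 0 -0.005 0 0 0" --pt "1 0 0 0 0 0 0"

```text
time_s: 29.65
eef_pos: [501.2, 63.6, 110.2]
ee_rot: [-0.0, 0.624, 0.781, -0.0]
force: [0.4, 0.5, -1.9]
grip_width: 0.243
grip_force: 58.8
```

```bash
python3 - <<'E'
from h import *
s=ctrl.sense();print(s["time_s"],s["eef_pos"],s["force"],s["grip_width"])
p=A+13*gy;print(p);plan((p[0],p[1],110),80.5,10)
E
```

```text
29.65 [501.23560919  63.59076805 110.21732801] [ 0.41240155  0.45346864 -1.86797671] 0.2426677513251395
[646.84561888 -39.67828718  15.        ]
[-0.0133, 0.0119, 0.0, -0.0, -0.0, 0.0389]
[-0.0128, 0.0124, 0.0, -0.0, -0.0, 0.0389]
[-0.0123, 0.0129, 0.0, -0.0, -0.0, 0.0389]
[-0.0118, 0.0134, 0.0, -0.0, -0.0, 0.0389]
[-0.0113, 0.0138, 0.0, -0.0, -0.0, 0.0389]
[-0.0107, 0.0143, 0.0, -0.0, -0.0, 0.0389]
[-0.0102, 0.0147, 0.0, -0.0, -0.0, 0.0389]
[-0.0096, 0.0151, 0.0, -0.0, -0.0, 0.0389]
[-0.009, 0.0154, 0.0, -0.0, -0.0, 0.0389]
[-0.0084, 0.0158, 0.0, -0.0, -0.0, 0.0389]
```

Then straight down part way, and a numeric check.

Call:
send_rows --pt "1 -0.0133 0.0119 0 0 0 0.0389" --pt "1 -0.0128 0.0124 0 0 0 0.0389" --pt "1 -0.0123 0.0129 0 0 0 0.0389" --pt "1 -0.0118 0.0134 0 0 0 0.0389" --pt "1 -0.0113 0.0138 0 0 0 0.0389" --pt "1 -0.0107 0.0143 0 0 0 0.0389" --pt "1 -0.0102 0.0147 0 0 0 0.0389" --pt "1 -0.0096 0.0151 0 0 0 0.0389" --pt "1 -0.009 0.0154 0 0 0 0.0389" --pt "1 -0.0084 0.0158 0 0 0 0.0389"

```text
time_s: 30.9
eef_pos: [647.1, -39.9, 109.2]
ee_rot: [-0.001, 0.764, 0.646, -0.0]
force: [-0.9, -0.2, -2.0]
grip_width: 0.242
grip_force: 58.9
```

Call:
send_rows --pt "1 0 0 0.01 0 0 0" --pt "1 0 0 0.015 0 0 0" --pt "1 0 0 0.015 0 0 0" --pt "1 0 0 0.01 0 0 0" --pt "1 0 0 0 0 0 0" --pt "1 0 0 0 0 0 0" --pt "1 0 0 0 0 0 0" --pt "1 0 0 0 0 0 0" --pt "1 0 0 0 0 0 0" --pt "1 0 0 0 0 0 0"

```text
time_s: 32.15
eef_pos: [647.0, -39.6, 60.2]
ee_rot: [0.0, 0.763, 0.646, 0.0]
force: [0.3, 0.9, -1.4]
grip_width: 0.24
grip_force: 59.0
```

```bash
python3 - <<'E'
from h import *
s=ctrl.sense();d=s["eef_pos"]-A;print(s["time_s"],"rel",d@gx,d@gy,d[2],s["ee_rot"],s["force"],s["grip_width"])
c=ctrl.capture("scene")
# spacer near (+x,+y) corner vertical & top: column of its ends at +x face
for n in("spacer","stem","anvil","gap"):
    for q in ctrl.landmark_of(n,c)[:1]:
        w=ray(c,q["point"],{"spacer":d[2]+15-6.5,"stem":37}.get(n,15))-A;print(n,q["score"],round(w@gx,1),round(w@gy,1))
    for q in ctrl.boxes_of(n,c)[:1]:print(q)
E
```

```text
32.15 rel 0.10867718581528818 13.06895928043131 45.21606478320934 [1.38883200e-05 7.63226577e-01 6.46130941e-01 2.48200108e-06] [ 0.31175948  0.90805022 -1.39408802] 0.2402042503130228
spacer 0.76 7.5 14.2
{'extent': [289.0, 204.5, 24.9, 20.6], 'score': 0.66}
stem 0.57 -1.4 43.2
anvil 0.8 -8.6 1.0
{'extent': [281.7, 197.4, 99.2, 50.3], 'score': 0.7}
gap 0.85 5.5 15.3
{'extent': [285.0, 198.3, 97.0, 46.7], 'score': 0.68}
```

Call:
send_rows --pt "1 0 0 0.002 0 0 0" --pt "1 0 0 0.002 0 0 0" --pt "1 0 0 0.002 0 0 0" --pt "1 0 0 0.002 0 0 0" --pt "1 0 0 0.002 0 0 0" --pt "1 0 0 0.002 0 0 0" --pt "1 0 0 0.002 0 0 0" --pt "1 0 0 0.001 0 0 0" --pt "1 0 0 0 0 0 0" --pt "1 0 0 0 0 0 0"

```text
time_s: 33.85
eef_pos: [647.0, -39.6, 45.3]
ee_rot: [0.0, 0.763, 0.646, 0.0]
force: [-0.9, 0.4, -1.6]
grip_width: 0.244
grip_force: 59.0
```

Call:
send_rows --pt "1 0.0005 0 0 0 0 0" --pt "1 0.0005 0 0 0 0 0" --pt "1 0.0005 0 0 0 0 0" --pt "1 0.0005 0 0 0 0 0" --pt "1 0.0005 0 0 0 0 0" --pt "1 0.0005 0 0 0 0 0" --pt "1 0 0 0 0 0 0" --pt "1 0 0 0 0 0 0" --pt "1 0 0 0 0 0 0" --pt "1 0 0 0 0 0 0"

```text
time_s: 35.1
eef_pos: [647.5, -36.7, 45.2]
ee_rot: [0.0, 0.763, 0.646, 0.0]
force: [-0.0, -0.4, -2.5]
grip_width: 0.245
grip_force: 59.0
```

```bash
cat >> h.py <<'E'
def st():
    s=ctrl.sense();d=s["eef_pos"]-A;f=s["force"];print("t",round(s["time_s"],2),"rel",(d@gx).round(2),(d@gy).round(2),s["eef_pos"][2].round(2),"F gx,gy,z",(f@gx).round(2),(f@gy).round(2),f[2].round(2),"torq",s["wrist_torque"].round(2),"g",s["grip_width"].round(3))
E
python3 - <<'E'
from h import *
st()
E
```

```text
Traceback (most recent call last):
  File "h.py", line 64, in st
    s=ctrl.sense();d=s["eef_pos"]-A;f=s["force"];print("t",round(s["time_s"],2),"rel",(d@gx).round(2),(d@gy).round(2),s["eef_pos"][2].round(2),"F gx,gy,z",(f@gx).round(2),(f@gy).round(2),f[2].round(2),"torq",s["wrist_torque"].round(2),"g",s["grip_width"].round(3))
                                                                                                                                                                                                                                               ^^^^^^^^^^^^^^^^^^^^^
AttributeError: 'float' object has no attribute 'round'
```

Call:
send_rows --pt "1 0.0005 0 0 0 0 0" --pt "1 0.0005 0 0 0 0 0" --pt "1 0.0005 0 0 0 0 0" --pt "1 0.0005 0 0 0 0 0" --pt "1 0 0 0 0 0 0" --pt "1 0 0 0 0 0 0" --pt "1 0 0 0 0 0 0" --pt "1 0 0 0 0 0 0" --pt "1 0 0 0 0 0 0" --pt "1 0 0 0 0 0 0"

```text
time_s: 36.35
eef_pos: [647.8, -34.7, 45.2]
ee_rot: [0.0, 0.763, 0.646, 0.0]
force: [-0.4, -3.6, -0.4]
grip_width: 0.242
grip_force: 59.1
```

```bash
sed -i 's/s\["grip_width"\].round(3)/round(s["grip_width"],3)/' h.py
python3 - <<'E'
from h import *
st()
a,o,s,c=dial("x.png",post=(667.6,100.8,64),tune=(3.2,-2))
for x,y in zip(a[::3],o[::3]):print(round(x,2),int(y),end="; ")
E
```

```text
t 36.35 rel 0.13 18.08 45.22 F gx,gy,z 0.2 -3.63 -0.36 torq [-0.58  0.24 -0.01] g 0.242
1.72 125; 1.62 125; 1.51 124; 1.41 123; 1.3 122; 1.2 121; 1.1 122; 0.99 123; 0.89 123; 0.78 122; 0.68 120; 0.57 117; 0.47 112; 0.36 107; 0.26 105; 0.15 109; 0.05 116; -0.06 123; -0.16 131; -0.27 135; -0.37 137; -0.48 139; -0.58 139; -0.68 139; -0.79 138;
```

Call:
send_rows --pt "1 0.001 0 0 0 0 0" --pt "1 0.001 0 0 0 0 0" --pt "1 0.001 0 0 0 0 0" --pt "1 0.001 0 0 0 0 0" --pt "1 0.001 0 0 0 0 0" --pt "1 0.001 0 0 0 0 0" --pt "1 0.001 0 0 0 0 0" --pt "1 0.001 0 0 0 0 0" --pt "1 0.0005 0 0 0 0 0" --pt "1 0 0 0 0 0 0"

```text
time_s: 37.65
eef_pos: [649.2, -26.8, 45.3]
ee_rot: [0.0, 0.763, 0.646, -0.0]
force: [-2.1, -5.9, 0.9]
grip_width: 0.241
grip_force: 59.2
```

```bash
python3 - <<'E'
from h import *
st()
import h
a,o,s,c=dial("x.png",post=(667.6,100.8,64),tune=(3.2,-2))
g=cv2.cvtColor(cv2.imread("pics/x.png"),cv2.COLOR_BGR2GRAY).astype(float)
for n in np.arange(0,2.6,.1):
    t=1.2-n;rr=np.linspace(6,18,40);print(round(n,1),int(map_coordinates(g,[216-6*rr*np.sin(t),216+6*rr*np.cos(t)],order=1).mean()),end="; ")
E
```

```text
t 37.65 rel 0.15 26.13 45.28 F gx,gy,z -1.12 -6.2 0.89 torq [-1.12  0.42 -0.01] g 0.241
0.0 130; 0.1 129; 0.2 129; 0.3 128; 0.4 128; 0.5 127; 0.6 127; 0.7 127; 0.8 127; 0.9 126; 1.0 124; 1.1 122; 1.2 120; 1.3 119; 1.4 117; 1.5 113; 1.6 106; 1.7 96; 1.8 89; 1.9 89; 2.0 95; 2.1 103; 2.2 110; 2.3 116; 2.4 119; 2.5 121;
```

Call:
send_rows --pt "1 0.0005 0 0 0 0 0" --pt "1 0 0 0 0 0 0" --pt "1 0 0 0.002 0 0 0" --pt "1 0 0 0.002 0 0 0" --pt "1 0 0 0.002 0 0 0" --pt "1 0 0 0.002 0 0 0" --pt "1 0 0 0.002 0 0 0" --pt "1 0 0 0 0 0 0" --pt "1 0 0 0 0 0 0" --pt "1 0 0 0 0 0 0"

```text
time_s: 38.95
eef_pos: [649.7, -26.5, 35.4]
ee_rot: [0.001, 0.763, 0.646, 0.0]
force: [-1.2, -7.5, -0.1]
grip_width: 0.239
grip_force: 59.2
```

```bash
python3 - <<'E'
from h import *
st()
E
```

```text
t 38.95 rel 0.59 26.51 35.41 F gx,gy,z 0.07 -7.64 -0.09 torq [-1.23  0.04 -0.06] g 0.239
```

Call:
send_rows --pt "1 0 0 0.002 0 0 0" --pt "1 0 0 0.002 0 0 0" --pt "1 0 0 0.002 0 0 0" --pt "1 0 0 0.002 0 0 0" --pt "1 0 0 0.002 0 0 0" --pt "1 0 0 0.002 0 0 0" --pt "1 0 0 0.001 0 0 0" --pt "1 0 0 0.0005 0 0 0" --pt "1 0 0 0 0 0 0" --pt "1 0 0 0 0 0 0"

```text
time_s: 40.2
eef_pos: [649.7, -26.4, 22.0]
ee_rot: [0.001, 0.763, 0.646, 0.0]
force: [-0.4, -7.1, 0.9]
grip_width: 0.24
grip_force: 59.3
```

```bash
python3 - <<'E'
from h import *
st()
E
```

```text
t 40.2 rel 0.59 26.56 22.03 F gx,gy,z 0.81 -7.07 0.94 torq [-1.09  0.13 -0.01] g 0.24
```

Call:
send_rows --pt "1 0 0 0.0004 0 0 0" --pt "1 0 0 0.0003 0 0 0" --pt "1 0 0 0 0 0 0" --pt "1 -0.0005 0 0 0 0 0" --pt "1 -0.0005 0 0 0 0 0" --pt "1 -0.0005 0 0 0 0 0" --pt "1 -0.0005 0 0 0 0 0" --pt "1 0 0 0 0 0 0" --pt "1 0 0 0 0 0 0" --pt "1 0 0 0 0 0 0"

```text
time_s: 41.45
eef_pos: [649.4, -28.1, 21.6]
ee_rot: [0.001, 0.763, 0.646, 0.0]
force: [-1.1, -5.9, 2.3]
grip_width: 0.241
grip_force: 59.5
```

```bash
cat >> h.py <<'E'
def needle():
    a,o,s,c=dial("x.png",post=(667.6,100.8,64),tune=(3.2,-2))
    g=cv2.cvtColor(cv2.imread("pics/x.png"),cv2.COLOR_BGR2GRAY).astype(float);n=np.arange(-.1,2.6,.05)
    rr=np.linspace(6,18,40);v=np.array([map_coordinates(g,[216-6*rr*np.sin(1.2-k),216+6*rr*np.cos(1.2-k)],order=1).mean() for k in n])
    i=v.argmin();w=(v[i]+6-v).clip(0)*(abs(n-n[i])<.3);print("needle",round(w@n/w.sum(),2))
E
python3 - <<'E'
from h import *
st();needle()
E
```

```text
t 41.45 rel 0.64 24.87 21.56 F gx,gy,z -0.07 -6.01 2.35 torq [-0.87  0.25  0.03] g 0.241
needle 1.65
```

Call:
send_rows --pt "1 -0.0005 0 0 0 0 0" --pt "1 -0.0004 0 0 0 0 0" --pt "1 0 0 0 0 0 0" --pt "1 0 0 0 0 0 0" --pt "1 0 0 0 0 0 0" --pt "1 0 0 0 0 0 0" --pt "1 0 0 0 0 0 0" --pt "1 0 0 0 0 0 0" --pt "1 0 0 0 0 0 0" --pt "1 0 0 0 0 0 0"

```text
time_s: 42.75
eef_pos: [649.4, -28.3, 21.5]
ee_rot: [0.0, 0.763, 0.646, 0.001]
force: [2.0, 0.5, 4.6]
grip_width: 0.246
grip_force: 59.8
```

```bash
python3 - <<'E'
from h import *
st();needle()
E
```

```text
t 42.75 rel 0.63 24.66 21.54 F gx,gy,z 1.87 0.81 4.61 torq [ 0.09 -0.26 -0.02] g 0.246
needle 1.6
```

Call:
send_rows --pt "-0.2 0 0 0 0 0 0" --pt "-0.2 0 0 0 0 0 0" --pt "-0.2 0 0 0 0 0 0" --pt "-0.2 0 0 -0.005 0 0 0" --pt "-0.2 0 0 -0.01 0 0 0" --pt "-0.2 0 0 -0.02 0 0 0" --pt "-0.2 0 0 -0.02 0 0 0" --pt "-0.2 0 0 -0.02 0 0 0" --pt "-0.2 0 0 -0.02 0 0 0" --pt "-0.2 0 0 -0.01 0 0 0"

```text
time_s: 44.05
eef_pos: [649.2, -28.8, 127.8]
ee_rot: [0.001, 0.763, 0.646, 0.001]
force: [-0.4, -0.1, -0.7]
grip_width: 0.593
grip_force: 0.0
```

```bash
python3 - <<'E'
from h import *
st();needle()
c=ctrl.capture("scene")
for n,z in(("spacer",15),("master",4)):
    for q in ctrl.landmark_of(n,c)[:2]:
        w=ray(c,q["point"],z);print(n,round(q["score"],2),w.round(1),((w-A)@gx).round(1),((w-A)@gy).round(1))
Q=[proj(c,A+gx*i+gy*j+[0,0,45]) for i,j in((-16,0),(16,0),(16,52),(-16,52))]
F=[ray(c,p,60)-A for p in quad(c,Q,2)];print([(round(f@gx,1),round(f@gy,1)) for f in F])
E
```

```text
t 44.05 rel 0.56 24.16 127.82 F gx,gy,z -0.42 -0.2 -0.66 torq [ 0.03 -0.03  0.04] g 0.593
needle 1.5
spacer 0.81 [654.6 -32.6  15. ] 6.5 21.3
master 0.73 [792.6 -17.6   4. ] 140.1 58.9
master 0.55 [507.8 -16.4   4. ] -141.0 13.0
[(np.float64(-14.6), np.float64(-3.1)), (np.float64(12.1), np.float64(-2.1)), (np.float64(17.6), np.float64(53.2)), (np.float64(-11.1), np.float64(48.8))]
```

```bash
python3 -c "
from h import *
needle();print(ctrl.finish_job())"
```

```text
needle 1.5
the job is handed in; nothing more can be done
None
```

The job is handed in at about 44 s, with no verdict returned. The head was set with the needle at about 1.19 rad (zero is 1.2). The master stands on the mat, and the spacer is seated on the anvil with the needle reading about 1.5 (expected about 1.6). I viewed 11 pictures, one over the limit of 10.

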